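Lock the medallion stage

ROBOT

A 6-joint arm with a two-finger parallel gripper is mounted at the origin on the work surface. World frame = base frame: x ahead of the robot, y to its left, z up, the work surface at z = 0. Lengths are in m, angles in rad, forces in N, time in s.
With the tool pointing down it reaches from about 0.25 to 0.775 m from the base axis. Payload 8.9 kg.
Tool frame: the origin (TCP) lies midway between the tips of the shut fingers; the grasp point (between the pads) lies 19 mm behind it; z points along the fingers, y is the line along which they close (so a half turn about z gives the same grasp; the last joint's range is limited). The gripper opens to 85 mm and grips with 20 to 120 N. Pads are 22 mm wide; open, the fingers measure 114 mm over their backs; the gripper's body (76 mm by 85 mm) begins 54 mm behind the grasp point. The pads swing forward as they close: fully open they stand 13 mm farther back than shut.
Start: joints at [1.12, 0.291, -0.153, 1.127, 0, 1.431], TCP at [0.161, 0.5, 0.231] pointing down, gripper open.
Joint ranges: [-2.52, 2.52], [-0.91, 1.74], [-1.3, 1.37], [-1.96, 2.02], [-1.52, 1.47], [-3.14, 3.14]. Speed limits (rad/s): [2.22, 2.22, 2.79, 3.14, 3.14, 3.14].

INTERFACE

Orientations are given as a unit quaternion [x, y, z, w].
In Python, from bench import manip, jaws, status, optics, job gives the robot as it stands. Calls block until the motion is done:
- manip.goto(position, orientation): joint-space move of the TCP to a pose.
- manip.move_linear(position, rotation=None, speed=0.15): straight line of the TCP; rotation=None keeps the orientation; speed is the mean speed in m/s.
- manip.movej(angles): joint-space move.
- jaws.command_gripper(opening, newtons=None): finger opening in m; newtons is the grip in N (None keeps the last); returns when the fingers have stopped.
- manip.hold(seconds).
- manip.inverse_kinematics(position, orientation): joint angles nearest the present ones, or None.
- status.read_state(): the state.
- optics.read_camera(name): name is "scene" or "top" or "wrist"; returns a dict with "img" (400x640x3 uint8, blue, green, red), "fx", "fy", "cx", "cy" (pixels), "cam_to_world" (4x4, takes a point from camera to world coordinates); the wrist camera has in their place "hand_eye" (4x4, takes a point from camera to tool coordinates, whose origin is the TCP and whose axes are the flange's). Camera axes: x right, y up, looking along -z (the intrinsics and any distortion apply to the point x, -y, -z); pixel columns grow to the right and rows downward; lengths in m; the calibration is good to about 2 mm. A picture is of the moment at which its call begins: read the wrist's pose just before it. There is no depth.
A pose or a line that the arm cannot do raises manip.PlanningError and nothing moves.
- job.finish_job(): hands the job in; it is judged then, once.
The state is a dict: "clock": time; "q": joint angles; "qd": joint speeds; "joint_efforts": joint torques, N m; "ee_pos": TCP position; "orientation": TCP orientation; "force": force on the tool from outside, world axes, zero at the start; "wrist_torque": the same for the moment, N m; "finger_gap": finger opening in m; "grip_force": force on a finger pad.
Only numpy, scipy, OpenCV 4.12 (cv2) and the standard library are available. Lean on these libraries where they do the work, as an engineer would, in place of code of your own. Each camera call takes 0.05 s, during which the arm holds its last target. There are 200 camera calls.

TASK

Lock the specimen stage that carries the leaf with the round medallion: press its spring plunger well down into the housing and, while it is held down, slide the keeper fully across so that its plate traps the plunger when you let go. Do not touch the other stage, the one whose leaf has a rectangular picture frame.

Things in the scene. Friction and masses are not known exactly. Their poses are not given: they have to be found in the camera images.
- lock (a point): Table-level centre point of the lock to work, on the dark grey stage plate (210 x 180 x 12 mm, fixed) whose cream leaf has a ROUND medallion. Axes: z up; +y is the way its keeper slides; +x leads to the leaf (plate centre at x 55, y -15 mm). Two dark walls at x = +-29 mm (outside +-45), 41 mm high with guides to 50, hold the plunger between them and the keeper on top.
- plunger (a joint): Push of that stage's plunger (m), a ribbed brass block 50 (x) x 80 (y) mm centred on the lock. 0 = up, its top 54 mm above the table; 0.020 = bottom, top at 34 mm. The spring returns it with 4 N (top) to 13 N (bottom). Press beyond 0.014 or the keeper's plate (underside 41 mm high) hits its side; trapped, it rests at about 0.013.
- keeper (a joint): Slide of its steel keeper along the lock's +y (m): 0-0.005 at start, 0.030 = fully across, 2 N friction. A bridge over the plunger (heights 57-65 mm; near face at y = 8 mm + value) and a closing plate (edge at y = -48 mm + value) leave a window 54 x 56 mm: closed fingertips press the plunger there and, kept down, moved to +y push the bridge, so the plate follows over the plunger.
- framed_stage: The other stage, to be left alone: the same dark grey plate 210 x 180 x 12 mm with the same lock (50 mm high walls, keeper to 65 mm), but its leaf has a RECTANGULAR picture frame. Origin: centre of the plate's underside, on the table; x towards its leaf, z up; its lock's centre is at x = -55, y = +15 mm.

How it is judged:
By the outcome, as a careful person would: the job done as asked, in the order asked, and still so for the second after the job is handed in, with the robot touching nothing.
It also fails if it takes over 38 s, if anything falls off the work surface, if the arm or the gripper's body presses on something with over 40 N, if the wrist force passes 120 N, or if a joint passes its speed limit or range.

## Working session

There is one attempt and no reset: what is moved stays moved. The work goes in short steps, each a Python script; the robot and the scene stay as the last script left them, time stands still between calls to the robot, and variables do not carry over. Pictures are saved under pics/ and viewed, at most 10 in all, crops included, and the job is handed in when it is done.

```bash
mkdir -p pics; ls
python3 - <<'E'
from bench import manip, jaws, status, optics, job
import cv2, numpy as np
s=status.read_state(); print(s['clock'],s['ee_pos'],s['orientation'],s['finger_gap'])
for n in('top','scene'):
    c=optics.read_camera(n); cv2.imwrite(f'pics/{n}0.png',c['img'])
    print(n,c['fx'],c['fy'],c['cx'],c['cy'],[k for k in c],np.round(c['cam_to_world'],3).tolist())
    if 'dist' in str(c.keys()): print({k:c[k] for k in c if 'dist' in k})
E
```

```text
pics
0.0 [0.16086813 0.49926948 0.23071455] [ 1.55272486e-01  9.87871450e-01 -6.49148885e-04 -1.78185556e-04] 0.08558466912482036
top 504.43540865493645 504.43540865493645 309.7826192486192 200.95760135634515 ['img', 'fx', 'fy', 'cx', 'cy', 'cam_to_world'] [[0.014, 0.983, -0.184, 0.394], [-1.0, 0.013, -0.011, 0.004], [-0.009, 0.184, 0.983, 0.976], [0.0, 0.0, 0.0, 1.0]]
scene 465.09636045558676 465.09636045558676 328.50289756078615 197.85479477094026 ['img', 'fx', 'fy', 'cx', 'cy', 'cam_to_world'] [[-0.183, -0.646, 0.741, 1.136], [0.983, -0.126, 0.133, 0.113], [0.007, 0.753, 0.658, 0.586], [0.0, 0.0, 0.0, 1.0]]
```

View pics/top0.png

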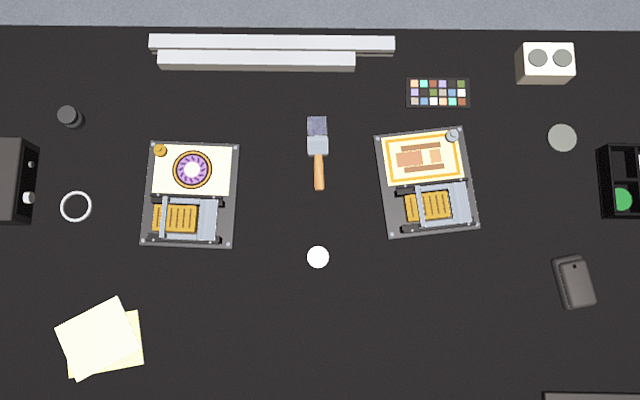

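View pics/scene0.png

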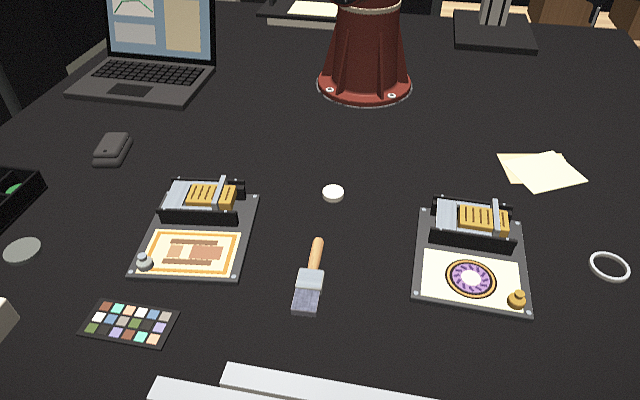

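The top view shows the round-medallion stage on the left, with plate corners near (151,141), (240,147), (232,248) and (140,243). Its bridge is at about u=163 and the window at u≈168–197. The framed stage is on the right, around (427,183). I'll cast those pixels as rays onto planes at the known heights, then move above the lock.

```bash
cat > h.py <<'E'
from bench import manip, jaws, status, optics, job
import cv2, numpy as np
from scipy.spatial.transform import Rotation as R
def ray(c,T,uv,z):
    uv=np.atleast_2d(uv).astype(float)
    d=np.c_[(uv[:,0]-c['cx'])/c['fx'],-(uv[:,1]-c['cy'])/c['fy'],-np.ones(len(uv))]@T[:3,:3].T
    return T[:3,3]+d*((z-T[2,3])/d[:,2])[:,None]
def brass(img,box=None):
    h=cv2.cvtColor(img,cv2.COLOR_BGR2HSV); m=cv2.inRange(h,(12,110,90),(30,255,255))
    if box: k=np.zeros_like(m); a,b,c,d=box; k[b:d,a:c]=1; m=m*k
    return m
E
python3 - <<'E'
from h import *
c=optics.read_camera('top'); T=np.array(c['cam_to_world']); img=c['img']
P=ray(c,T,[(151,141),(240,147),(232,248),(140,243)],.012); print(P.round(3).tolist())
print('sides',[round(float(np.linalg.norm(P[i]-P[(i+1)%4])),3) for i in range(4)])
x=(P[0]-P[3]+P[1]-P[2])[:2]; y=(P[0]-P[1]+P[3]-P[2])[:2]
yaw=np.arctan2(x[1],x[0]); yaw2=np.arctan2(-y[0],y[1]); ctr=P.mean(0)[:2]
a=(yaw+yaw2)/2; X=np.array([np.cos(a),np.sin(a)]);Y=np.array([-X[1],X[0]])
print('yaw',yaw,yaw2,'centre',ctr,'lock',ctr-.055*X+.015*Y)
m=brass(img,(140,195,240,248)); ys,xs=np.nonzero(m); r=cv2.minAreaRect(np.c_[xs,ys].astype(np.float32)); print(r)
B=ray(c,T,cv2.boxPoints(r),.054); print('brass in lock frame',[( float((b[:2]-(ctr-.055*X+.015*Y))@X).__round__(4), float((b[:2]-(ctr-.055*X+.015*Y))@Y).__round__(4)) for b in B])
E
```

```text
[[0.692, 0.334, 0.012], [0.682, 0.155, 0.012], [0.481, 0.163, 0.012], [0.488, 0.34, 0.012]]
sides [0.179, 0.201, 0.177, 0.204]
yaw -0.0339537413576421 -0.049183443218002984 centre [0.58577345 0.24794535] lock [0.53144431 0.26521801]
((174.34388732910156, 217.77828979492188), (44.330718994140625, 27.492658615112305), 2.726310968399048)
brass in lock frame [(-0.0256, 0.0396), (0.0258, 0.043), (0.0264, -0.04), (-0.025, -0.0425)]
```

The measurements agree with the given sizes: the plate sides come out at 178 × 203 mm, and the brass is 51 × 83 mm centred on the computed lock. Next I'll move above the window with the fingers shut and look with the wrist camera.

Run:
```python
from h import *
L=np.array([.5314,.2652]); a=-.044
X=np.array([np.cos(a),np.sin(a)]);Y=np.array([-X[1],X[0]])
p=L-.018*Y
best=None; q0=np.array(status.read_state()['q'])
for s in(1,-1):   # tool y along +-lock x, z down
    ty=np.r_[s*X,0]; tz=np.array([0,0,-1.]); tx=np.cross(ty,tz)
    o=R.from_matrix(np.c_[tx,ty,tz]).as_quat(); q=manip.inverse_kinematics([*p,.2],o)
    print(s,o.round(4),None if q is None else np.round(q,2))
    if q is not None:
        d=np.abs(np.array(q)-q0).max()
        if best is None or d<best[0]: best=(d,o)
np.save('o.npy',best[1])
jaws.command_gripper(0.0)
manip.goto([*p,.2],best[1])
s=status.read_state(); c=optics.read_camera('wrist'); print(s['clock'],s['ee_pos'],s['finger_gap'],s['force'])
T=np.eye(4);T[:3,:3]=R.from_quat(s['orientation']).as_matrix();T[:3,3]=s['ee_pos'];T=T@np.array(c['hand_eye'])
print(c.keys(),T.round(3).tolist()); np.savez('w.npz',T=T,img=c['img'],fx=c['fx'],fy=c['fy'],cx=c['cx'],cy=c['cy']); cv2.imwrite('pics/w1.png',c['img'])
```

```text
1 [0.7225 0.6914 0.     0.    ] [ 0.31  0.42 -0.04  1.11  0.    1.93]
-1 [-0.6914  0.7225  0.      0.    ] [ 0.31  0.42 -0.04  1.11  0.   -1.22]
2.5583 [0.53002272 0.24811705 0.2001248 ] -8.564366376276626e-05 [ 0.27960177 -0.66425525 -0.28509567]
dict_keys(['img', 'fx', 'fy', 'cx', 'cy', 'hand_eye']) [[0.999, 0.041, 0.014, 0.533], [-0.043, 0.946, 0.322, 0.332], [-0.0, -0.322, 0.947, 0.342], [0.0, 0.0, 0.0, 1.0]]
```

View pics/w1.png

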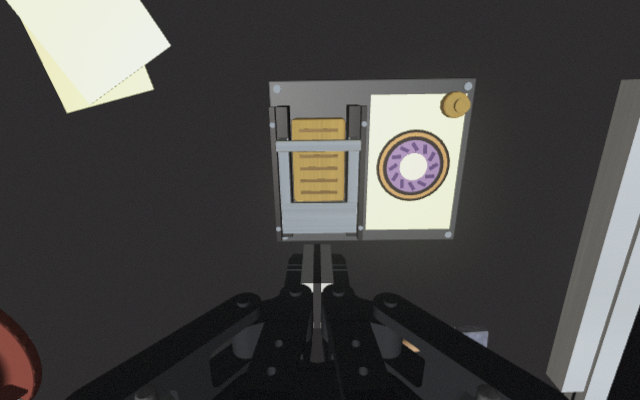

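The wrist view shows the medallion stage. The brass in the window spans u≈292–346 and v≈151–202, the bridge is at v≈141–151, and the walls are at u≈282 and 354. I'll check the lock's x and y from this.

Run:
```python
from h import *
c=np.load('w.npz'); T=c['T']; L=np.array([.5314,.2652]); a=-.044
X=np.array([np.cos(a),np.sin(a)]);Y=np.array([-X[1],X[0]])
m=brass(c['img'],(280,110,360,215)); 
def loc(uv,z): p=ray(c,T,uv,z)[:,:2]-L; return (np.c_[p@X,p@Y]*1e3).round(1).tolist()
for v in(125,165,190):
    u=np.nonzero(m[v])[0]; print(v,u.min(),u.max(),loc([(u.min(),v),(u.max()+1,v)],.054))
col=np.nonzero(m[:,320])[0]; print(col.min(),col.max(),loc([(320,col.min()),(320,col.max()+1)],.054))
print('bridge near top edge',loc([(320,151)],.065),'far top',loc([(320,141)],.065))
P=[(271,82),(475,79),(454,241),(278,241)]; print('corners',loc(P,.012), 'expect (-50,75),(160,75),(160,-105),(-50,-105)')
```

```text
125 292 344 [[-23.9, 38.3], [24.6, 38.4]]
165 293 343 [[-23.9, 1.0], [24.7, 1.0]]
190 294 343 [[-23.5, -24.0], [25.5, -24.0]]
119 200 [[1.7, 43.7], [2.0, -35.4]]
bridge near top edge [[1.7, 16.4]] far top [[1.6, 25.4]]
corners [[-47.2, 76.4], [157.1, 79.4], [162.0, -100.6], [-47.2, -100.8]] expect (-50,75),(160,75),(160,-105),(-50,-105)
```

The wrist view puts the lock about 3 mm further along +y, with the plate corners agreeing, so I'll shift it. Then I'll descend and press while watching the force.

Run:
```python
from h import *
a=-.044; X=np.array([np.cos(a),np.sin(a)]);Y=np.array([-X[1],X[0]])
L=np.array([.5314,.2652])+.0025*Y+.0005*X; np.savez('L.npz',L=L,X=X,Y=Y)
def st(n):
    s=status.read_state(); p=np.array(s['ee_pos']); f=np.array(s['force'])
    print(n,round(s['clock'],2),'lock',((p[:2]-L)@X*1e3).round(1),((p[:2]-L)@Y*1e3).round(1),'z',(p[2]*1e3).round(1),'F',(f[:2]@X).round(1),(f[:2]@Y).round(1),f[2].round(1)); return f
p=L-.015*Y
manip.move_linear([*p,.075],np.load('o.npy'),speed=.15)
f=st('above')
for z in(.058,.050,.045,.041,.0385,.0365):
    manip.move_linear([*p,z],speed=.04); f=st(z)
    if f[2]>30 or abs(f[:2]).max()>15: print('stop'); break
c=optics.read_camera('wrist'); cv2.imwrite('pics/w2.png',c['img'][100:400,150:550])
```

```text
above 3.59 lock 0.6 -14.7 z 75.9 F 0.2 -0.0 -0.4
0.058 4.17 lock -0.1 -15.0 z 57.9 F 0.4 -0.4 -0.1
0.05 4.52 lock 0.8 -14.7 z 50.3 F 2.5 1.6 4.5
0.045 4.79 lock 0.8 -14.7 z 45.6 F 1.7 0.4 6.1
0.041 5.04 lock 0.8 -14.7 z 41.8 F 2.0 0.9 8.6
0.0385 5.29 lock 0.8 -14.7 z 39.4 F 0.3 0.5 9.8
0.0365 5.54 lock 0.8 -14.7 z 37.5 F 0.7 0.3 9.4
```

View pics/w2.png

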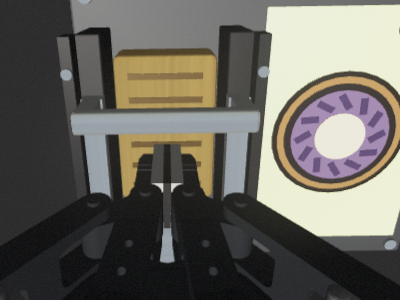

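The fingertips are in the window on the brass, behind the bridge (crop rows 108–135), and the force follows the spring curve. I'll press slightly deeper and slide along +y until the stop.

Run:
```python
from h import *
k=np.load('L.npz'); L,X,Y=k['L'],k['X'],k['Y']
def st(n):
    s=status.read_state(); p=np.array(s['ee_pos']); f=np.array(s['force'])
    print(n,round(s['clock'],2),'lock',((p[:2]-L)@X*1e3).round(1),((p[:2]-L)@Y*1e3).round(1),'z',(p[2]*1e3).round(1),'F',(f[:2]@X).round(1),(f[:2]@Y).round(1),f[2].round(1)); return f
z=.0353
manip.move_linear([*(L-.015*Y),z],speed=.04); st('down')
for y in [0,.008,.015,.020,.023,.025,.027,.028,.029,.030,.031,.032,.033]:
    manip.move_linear([*(L+y*Y),z],speed=.04); f=st(y)
    if abs(f[:2]@Y)>15 or f[2]>35: print('stop'); break
c=optics.read_camera('wrist'); cv2.imwrite('pics/w3.png',c['img'][100:400,150:550])
c=optics.read_camera('top'); cv2.imwrite('pics/t3.png',cv2.resize(c['img'][130:260,120:260],None,fx=4,fy=4))
```

```text
down 5.84 lock 0.8 -14.7 z 36.4 F 0.4 0.3 10.7
0 6.37 lock 0.4 -1.0 z 36.1 F -0.5 -6.0 10.6
0.008 6.72 lock 0.2 6.6 z 36.0 F 0.6 -6.9 10.7
0.015 7.04 lock 0.1 13.4 z 36.0 F -0.4 -7.7 11.0
0.02 7.32 lock 0.1 18.3 z 35.9 F -0.7 -8.5 11.0
0.023 7.57 lock 0.1 21.2 z 35.9 F 0.5 -8.1 11.5
0.025 7.82 lock 0.0 23.0 z 35.9 F -0.7 -8.6 11.9
0.027 8.07 lock 0.0 25.0 z 35.9 F -0.4 -9.9 12.5
0.028 8.32 lock -0.0 25.9 z 35.9 F -1.0 -9.6 12.3
0.029 8.57 lock -0.1 26.9 z 35.9 F -0.9 -8.9 11.8
0.03 8.82 lock -0.1 27.3 z 35.9 F 0.0 -12.1 12.4
0.031 9.07 lock -0.1 27.3 z 35.9 F -1.0 -17.4 15.3
stop
```

View pics/w3.png

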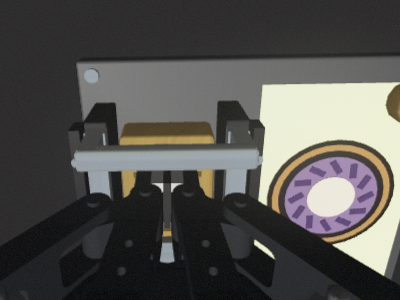

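The keeper reached its hard stop at lock y ≈ 27.3 mm, as predicted, and the bridge is near the far end of the brass. I'll relieve the side load, lift and check.

Run:
```python
from h import *
k=np.load('L.npz'); L,X,Y=k['L'],k['X'],k['Y']
manip.move_linear([*(L+.022*Y),.0353],speed=.04); print(status.read_state()['force'])
for z in(.042,.06,.2): manip.move_linear([*(L+.022*Y),z],speed=.04 if z<.1 else .15); print(z,status.read_state()['force'].round(1) if hasattr(status.read_state()['force'],'round') else status.read_state()['force'])
manip.move_linear([*(L-.02*Y),.2])
s=status.read_state(); print(s['clock'],s['ee_pos'])
c=optics.read_camera('wrist'); cv2.imwrite('pics/w4.png',cv2.resize(c['img'][60:260,240:490],None,fx=3,fy=3))
```

```text
[-0.47592265  4.57832609 11.37016959]
0.042 [ 0.5  0.6 -0.7]
0.06 [-0.4 -0.3 -0.6]
0.2 [ 0.6 -0.1 -0.7]
11.975 [0.53107377 0.24735454 0.19976368]
```

View pics/w4.png

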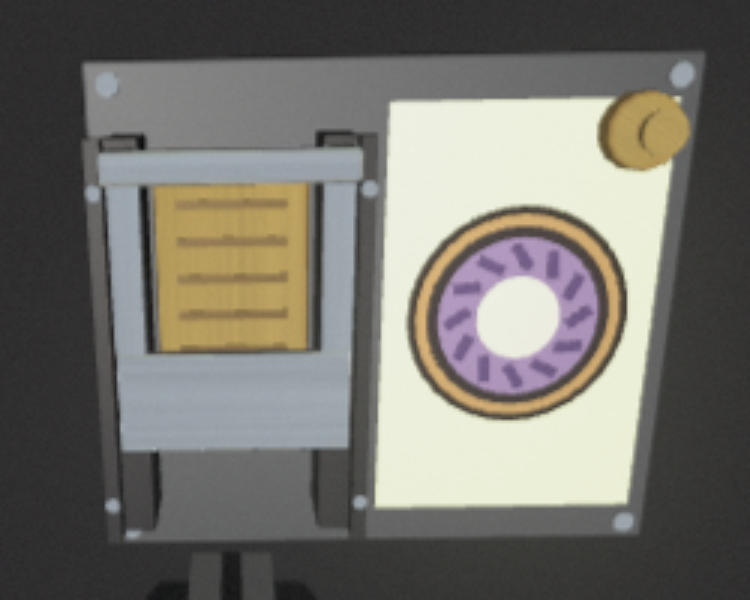

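The keeper is fully across: its plate (rows 352–450) covers the near end of the brass. The force was zero at 42 mm, so the plunger is staying down.

```bash
python3 -c "
from bench import job
print(job.finish_job())"
```

```text
the job is handed in; nothing more can be done
None
```

The round-medallion stage is locked: its plunger is trapped under the keeper, which was pushed to its stop, the framed stage was not touched, and the job was handed in at about 12 s.

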